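# Clear the cutters off the slide and click the board carriage in under the lens

## Robot

A 6-joint arm with a two-finger parallel gripper is mounted at the origin on the work surface. World frame = base frame: x ahead of the robot, y to its left, z up, the work surface at z = 0. Lengths are in m, angles in rad, forces in N, time in s.
With the tool pointing down it reaches from about 0.375 to 0.9 m from the base axis. Payload 3.1 kg.
Tool frame: the origin (TCP) lies midway between the tips of the shut fingers; the grasp point (between the pads) lies 19 mm behind it (manip.grasp_offset is the distance from the TCP to the grasp point, in m); z points along the fingers, y is the line along which they close (so a half turn about z gives the same grasp; the last joint's range is limited). The gripper opens to 85 mm and grips with 20 to 120 N. Pads are 22 mm wide; open, the fingers measure 114 mm over their backs; the gripper's body (76 mm by 85 mm) begins 54 mm behind the grasp point. The pads swing forward as they close: fully open they stand 13 mm farther back than shut.
Start: joints at [1.071, 0.527, 1.433, -0, 1.181, -0.178], TCP at [0.197, 0.593, 0.231] pointing down, gripper open.
Joint ranges: [-3.08, 3.08], [-0.75, 2.2], [0.22, 2.44], [-1.43, 4.57], [0, 2.65], [-2.85, 2.85]. Speed limits (rad/s): [2.79, 2.79, 3.14, 3.14, 3.14, 3.14].

## Interface

Orientations are given as a unit quaternion [x, y, z, w].
In Python, from station import sensors, cams, order, manip gives the robot as it stands.
- The arm moves only by the tool move_arm, never from a script. Its argument "targets" is a list of rows, each an object of numbers: "dx", "dy", "dz": the shift along the world's x, y, z normalised to -1 to 1, where 1 is 25 mm; "rx", "ry", "rz": the turn, a rotation vector about the world's x, y, z normalised to -1 to 1, where 1 is 30 degrees. A call has exactly 10 rows; each row shifts and turns the commanded pose from where the row before left it; what a row does not reach is not made up. A row lasts 1/8 s, in which the tool goes at most 62.5 mm and 10.7 degrees, less where a joint would pass 70% of its speed; a pose out of reach is approached as far as the arm can. A call with a number of a shift or a turn outside -1 to 1 is refused whole. A call with a gripper value outside its range is refused whole. "claw" is the opening in per cent of the stroke, from 0 (shut) to 100 (fully open), set as the call begins (left out, the last holds). The fingers move at their own pace and stop on an object; "newtons" is the grip in N (left out, the last holds). Time passes only in rows, so rows that do not move let the fingers close, or fill a call up. It gives the time, the measured TCP pose, the force, the opening and the grip force at its end, in the units of the state.
- sensors.sense(): the state, without advancing time (a new reading comes with each control period).
- cams.snapshot(name): name is "side" or "top" or "wrist"; returns the picture (400x640x3 uint8, red, green, blue); there is no depth.
- cams.camera_model(name): a dict with "fx", "fy", "cx", "cy" (pixels), "extrinsics" (4x4, takes a point from world to camera coordinates). Camera axes: x right, y down, z forward; pixel columns grow to the right and rows downward; lengths in m; the calibration is good to about 2 mm. A picture is of the moment at which its call begins: read the wrist's pose just before it. camera_model takes no time and is no camera call; for the wrist camera it gives the pose at the moment of the call.
- order.sign_off(): hands the job in; it is judged then, once.
The state is a dict: "t": time; "q": joint angles; "qd": joint speeds; "tau": joint torques, N m; "tcp_pos": TCP position; "tool_rot": TCP orientation; "force": force on the tool from outside, world axes, zero at the start; "ft_torque": the same for the moment, N m; "finger_gap": opening from 0.0 (shut) to 1.0 (fully open); "gripper_force": force on a finger pad.
Only numpy, scipy, OpenCV 4.12 (cv2) and the standard library are available. Lean on these libraries where they do the work, as an engineer would, in place of code of your own. Each camera call takes 0.05 s, during which the arm holds its last target. There are 200 camera calls.

## Task

Side cutters have been left lying across the rails of the board inspection slide: lift them off and lay them flat inside the open tool tray before moving the carriage. Then take the carriage by its upright grip tab and slide it along the rails towards the microscope until you feel its spring ball drop into the groove of the index strip, and finish still gripping the tab, with the carriage at rest in that notch, so that nothing shifts while the picture is taken. Do not push the cutters with the carriage, do not bump the microscope, and leave everything else on the bench where it is.

Things in the scene. Friction and masses are not known exactly. Their poses are not given: they have to be found in the camera images.
- slide: board inspection slide, fixed: dark steel base plate (x -88 to +70 mm, y -225 to +215 mm, 12 mm thick) with two steel rails 15 mm wide along y at x = -45 and +45 mm, tops 32 mm above the origin. Origin on the mat, half-way between the rails, about the middle of the base. Its +y is the way the carriage goes to the microscope.
- carriage (a joint): travel of the carriage along the slide's +y, m: 0 with its centre at y = -165 mm of the slide, end stop at 0.32. Drag about 2 N. An aluminium plate 160 mm (x) by 90 mm (along the rails), top 52 mm above the slide's origin; the circuit board on it reaches 70 mm; the ball plunger's barrel stands 7 mm above the plate, 40 mm from the tab on the board's side.
- handle: upright aluminium grip tab on the robot's side of the carriage, moving with it: 10 mm thick (its x), 30 mm wide (its y, along the rails), standing 44 mm above the carriage plate. Origin: centre of its foot, at x = -112 mm of the slide, level with the carriage's centre; axes parallel to the slide's, z up.
- handle_grip (a point): the point of the tab to grip: on its middle, 24 mm above its foot, 20 mm below its top (76 mm above the slide's origin); axes as handle. Best pinched across its 10 mm thickness (x): closing the fingers then does not shift the carriage along the rails.
- plunger (a joint): drop of the carriage's 12 mm spring ball, m: 0 while it rides on the strip, about 0.0027 in the middle of the groove, 0.0012 with the carriage 1.5 mm off the middle. Going in, from 4 mm before the middle, it pulls the carriage forward; past the middle it pushes back: up to about 9 N either way. Let loose within 2 mm of the middle, the carriage settles there by itself.
- strip_window (a point): point on top of the steel index strip, right beside the lens axis (x -72, y +115, z +24 mm of the slide). The strip (14 mm wide, along y) has one V groove across it, 10 mm wide. The strip is re-clamped for each board type: the groove lies anywhere within 18 mm of this point along y, i.e. it is met at carriage 0.262 to 0.298; its exact place must be felt (or seen).
- microscope: digital microscope, fixed to the slide, same origin and axes as slide: steel column (25 mm thick, 414 mm high) at x +135, y +115 mm; an arm holds the vertical camera tube at x +15, y +115 mm; the lower edge of its ring light, 68 mm across, is 220 mm above the mat.
- cutters_mid (a point): middle of the handles of the loose side cutters (about 90 g), half-way up (6 mm over their underside). They lie flat, 12 mm thick, along their x axis, jaws to +x: from 69 mm behind this point to 83 mm ahead. The two handles lie parallel, 45 mm wide over both (y) from 50 mm behind this point to 8 mm ahead: grip across them there. At the start they lie across both rails.
- cutters: the same side cutters; origin on their underside, 20 mm ahead (+x) of cutters_mid; same axes.
- tray: the open aluminium tool tray, fixed, empty: 190 by 120 mm outside (x, y), 22 mm high, walls and floor 3 mm. Origin: centre of its underside. It stands to the left or to the right of the slide.
- multimeter_mid (a point): bystander: hand-held multimeter lying on the mat, 170 by 82 by 36 mm; its centre. It lies to the left or right, on the side where the tray is not.
- spool_mid (a point): bystander: upright solder reel, 54 mm across, 40 mm high; its centre.
- brush_mid (a point): bystander: small brush, 150 mm long, lying along its x; a point at its middle.
- bottle_mid (a point): bystander: white bottle, 56 mm across, 130 mm high; its centre.
- jar_mid (a point): bystander: amber flux jar, 48 mm across, 45 mm high; its centre.
- tweezers_mid (a point): bystander: steel tweezers, 122 mm long, 9 mm high, lying on the mat; their centre.
- tip_cleaner_mid (a point): bystander: round tip cleaner tin with brass wool, 68 mm across, 30 mm high; its centre.
Things that resemble listed ones, but are neither listed nor needed, are in the scene too. There is more than one size of the cutters; the job needs the larger.

How it is judged:
By the outcome, as a careful person would: the job done as asked, in the order asked, and still so for the second after the job is handed in, while the arm keeps its last pose, push and grip.
It also fails if it takes over 67 s, if anything falls off the work surface, if the arm or the gripper's body presses on something with over 40 N, if the wrist force passes 120 N, or if a joint passes its speed limit or range.

## Working session

There is one attempt and no reset: what is moved stays moved. The work goes in short steps, Python scripts to look and compute and a tool call to move; the robot and the scene stay as the last step left them, time stands still between calls to the robot, and variables do not carry over. Pictures are saved under pics/ and viewed, at most 10 in all, crops included, and the job is handed in when it is done.

Besides the shell and the picture viewer there is one more tool, called after "Request:" as name([rows], argument=value, ...), one row to a line, values as JSON. move_arm: Moves the arm, as the interface text tells. Scaled input: -1 to 1 covers 25 mm each way for a shift and 30 degrees each way for a turn. Its arguments: {"type":"object","properties":{"targets":{"type":"array"},"claw":{"type":"number"},"newtons":{"type":"number"}},"required":["targets"]}

```bash
mkdir -p pics; ls; python3 - <<'E'
from station import sensors,cams,manip
import cv2,numpy as np
s=sensors.sense();print(s['t'],s['tcp_pos'],s['tool_rot'],manip.grasp_offset)
for n in("top","side"):
    im=cams.snapshot(n);cv2.imwrite(f"pics/{n}0.png",im[:,:,::-1]);m=cams.camera_model(n);print(n,m['fx'],m['fy'],m['cx'],m['cy'],np.round(m['extrinsics'],4).tolist())
E
```

```text
pics
0.0 [0.19670988 0.59249965 0.23033101] [ 1.59716654e-01  9.87162331e-01 -9.95301233e-04 -3.63537286e-04] 0.0187
top 478.1586653876144 478.1586653876144 326.49601114758 193.20464185434753 [[-0.0069, -0.9994, -0.0327, 0.0108], [-0.9905, 0.0113, -0.1369, 0.5976], [0.1372, 0.0315, -0.99, 1.1042], [0.0, 0.0, 0.0, 1.0]]
side 462.036501419194 462.036501419194 322.44852398781086 204.03436664916572 [[0.9152, -0.4027, -0.0168, -0.5448], [-0.2337, -0.4961, -0.8362, 0.2167], [0.3284, 0.7692, -0.5481, 1.1869], [0.0, 0.0, 0.0, 1.0]]
```

View pics/top0.png

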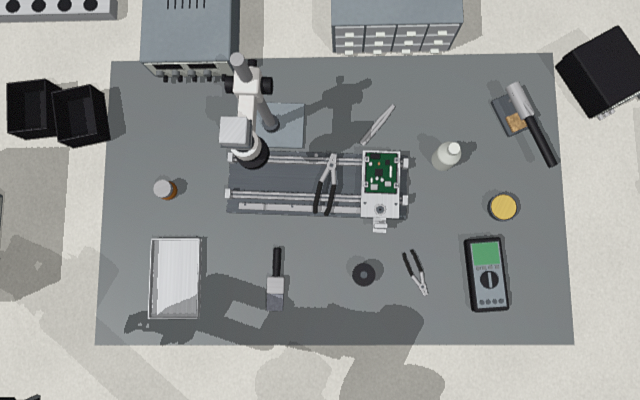

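View pics/side0.png

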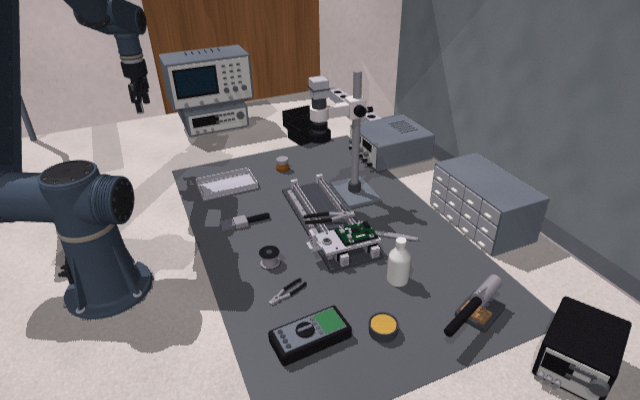

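The top view shows the large cutters across the rails around (325,185) with jaws up, the carriage with its tab at about (380,225), the tray at (174,278) and the small cutters at (415,272). Next I'll zoom in on the slide.

```bash
cat > h.py <<'E'
import numpy as np,cv2
from station import sensors,cams
def cast(n,px,z,m=None):
    m=m or cams.camera_model(n);E=np.array(m['extrinsics']);R,t=E[:3,:3],E[:3,3]
    c=-R.T@t;d=R.T@np.array([(px[0]-m['cx'])/m['fx'],(px[1]-m['cy'])/m['fy'],1])
    return c+d*(z-c[2])/d[2]
def proj(p,m):
    E=np.array(m['extrinsics']);q=E[:3,:3]@p+E[:3,3];return m['cx']+m['fx']*q[0]/q[2],m['cy']+m['fy']*q[1]/q[2]
E
python3 - <<'E'
import cv2
im=cv2.imread('pics/top0.png')
cv2.imwrite('pics/topc.png',cv2.resize(im[135:245,220:420],None,fx=4,fy=4,interpolation=cv2.INTER_CUBIC))
from h import *
for nm,px,z in [('tray TL',(150,238),.022),('TR',(200,238),.022),('BR',(198,318),.022),('BL',(149,319),.022)]: print(nm,cast('top',px,z).round(4))
E
```

```text
tray TL [0.4952 0.4366 0.022 ]
TR [0.4942 0.3138 0.022 ]
BR [0.305 0.313 0.022]
BL [0.3031 0.4305 0.022 ]
```

View pics/topc.png

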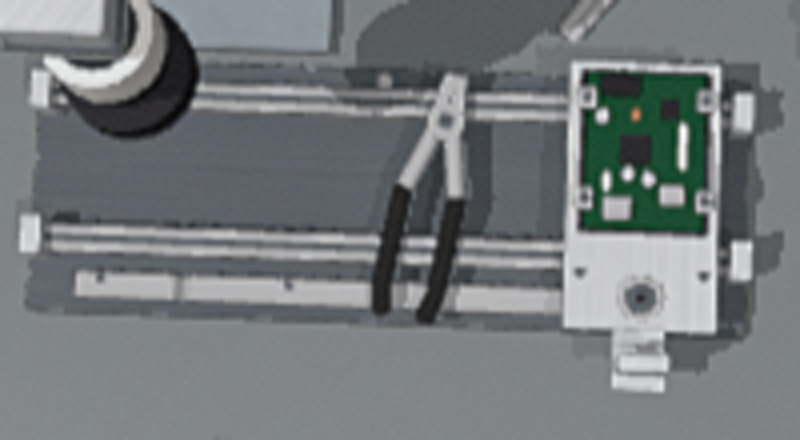

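The crop shows the cutters' jaw tip at (455,75), handle ends at (380,312) and (427,320), carriage corners at (570,62), (720,65), (715,332) and (563,328), and the tab at about (640,370). There's a faint line across the strip, possibly the groove, at (179,288).

```bash
python3 - <<'E'
from h import *
c=lambda x,y,z:cast('top',(220+x/4-.375,135+y/4-.375),z)
B=[c(40,75,.012),c(27,308,.012),c(748,340,.012)]
for b in B: print('base',b.round(4))
# carriage corners
C=[c(*p,.052) for p in((570,62),(720,65),(715,332),(563,328))]
print('car',np.round(C,4).tolist(),np.mean(C,0).round(4))
# end block/rail direction: strip bottom edge, rails
r=[c(50,240,.032),c(560,255,.032),c(195,97,.032),c(570,110,.032)]
print('rails',np.round(r,4).tolist())
for a,b in((0,1),(2,3)):
    d=r[a]-r[b];print('ang from +y (cw+)',np.degrees(np.arctan2(-d[0],d[1])))
ce=np.mean(C,0);d=r[0]-r[1];u=d/np.linalg.norm(d);x=np.array([u[1],-u[0],0])
print('u',u,'slide origin est',(ce+.165*u-[0,0,.052]).round(4))
print('tab top',c(640,361,.096).round(4),c(640,383,.052).round(4), 'grip', (ce-.112*x).round(4))
g=c(179,288,.024);o=ce+.165*u;print('groove',((g-o)@x).round(4),((g-o)@u).round(4),'travel',((g-o)@u+.165).round(4))
j=c(455,75,.042);e=(c(380,312,.042)+c(427,320,.042))/2
a=(j-e)/np.linalg.norm(j-e);print('len',np.linalg.norm(j-e),'ang',np.degrees(np.arctan2(a[1],a[0])),'mid',(e+a*.069).round(4))
s=sensors.sense();print(s['t'],s['tcp_pos'],s['finger_gap'])
m=cams.camera_model('wrist');print(np.array(m['extrinsics']).round(3).tolist(),m['fx'],m['cx'],m['cy'])
E
```

```text
base [0.7052 0.2482 0.012 ]
base [0.5588 0.2532 0.012 ]
base [ 0.5348 -0.1877  0.012 ]
car [[0.6995, -0.0811, 0.052], [0.6964, -0.1705, 0.052], [0.5365, -0.1632, 0.052], [0.5397, -0.0743, 0.052]] [ 0.618  -0.1223  0.052 ]
rails [[0.5981, 0.2351, 0.032], [0.5855, -0.074, 0.032], [0.6855, 0.1475, 0.032], [0.6743, -0.0815, 0.032]]
ang from +y (cw+) -2.3334068452382932
ang from +y (cw+) -2.804485006813634
u [0.04071438 0.99917083 0.        ] slide origin est [0.6247 0.0426 0.    ]
tab top [ 0.5168 -0.1155  0.096 ] [ 0.507  -0.1187  0.052 ] grip [ 0.5061 -0.1177  0.052 ]
groove -0.0605 0.1124 travel 0.2774
len 0.1495239499752786 ang -12.342090838228133 mid [0.6161 0.0052 0.042 ]
0.1 [0.19674544 0.59255689 0.2304265 ] 0.9961970594492393
[[0.316, 0.949, -0.002, -0.625], [0.909, -0.302, 0.288, -0.037], [0.273, -0.093, -0.958, 0.38], [0.0, 0.0, 0.0, 1.0]] 314.4009496327271 318.6749538159431 197.33779120761776
```

Request:
move_arm([
  {"dx": 0.34, "dy": -0.8, "rz": 0.02},
  {"dx": 0.34, "dy": -0.8, "rz": 0.02},
  {"dx": 0.34, "dy": -0.8, "rz": 0.02},
  {"dx": 0.34, "dy": -0.8, "rz": 0.02},
  {"dx": 0.34, "dy": -0.8, "rz": 0.02},
  {"dx": 0.34, "dy": -0.8, "rz": 0.02},
  {"dx": 0.34, "dy": -0.8, "rz": 0.02},
  {"dx": 0.34, "dy": -0.8, "rz": 0.02},
  {"dx": 0.34, "dy": -0.8, "rz": 0.02},
  {"dx": 0.34, "dy": -0.8, "rz": 0.02},
], claw=100, newtons=50)

```text
schema error: expected keys dx, dy, dz, rx, ry, rz
```

Request:
move_arm([
  {"dx": 0.34, "dy": -0.8},
  {"dx": 0.34, "dy": -0.8},
  {"dx": 0.34, "dy": -0.8},
  {"dx": 0.34, "dy": -0.8},
  {"dx": 0.34, "dy": -0.8},
  {"dx": 0.34, "dy": -0.8},
  {"dx": 0.34, "dy": -0.8},
  {"dx": 0.34, "dy": -0.8},
  {"dx": 0.34, "dy": -0.8},
  {"dx": 0.34, "dy": -0.8},
])

```text
schema error: expected keys dx, dy, dz, rx, ry, rz
```

Request:
move_arm([
  {"dx": 0.5, "dy": -0.8},
  {"dx": 0.5, "dy": -0.8},
  {"dx": 0.5, "dy": -0.8},
  {"dx": 0.5, "dy": -0.8},
  {"dx": 0.5, "dy": -0.8},
  {"dx": 0.5, "dy": -0.8},
  {"dx": 0.5, "dy": -0.8},
  {"dx": 0.5, "dy": -0.7},
  {"dx": 0.5, "dy": -0.6},
  {"dx": 0.5, "dy": -0.3},
])

```text
schema error: expected keys dx, dy, dz, rx, ry, rz
```

```bash
python3 - <<'E'
from h import *
s=sensors.sense();print(s['t'],s['tcp_pos'],s['tool_rot'],s['force'])
m=cams.camera_model('wrist');np.save('w1.npy',m)
cv2.imwrite('pics/w1.png',cams.snapshot('wrist')[:,:,::-1])
E
```

```text
0.1 [0.19674544 0.59255689 0.2304265 ] [ 1.59706440e-01  9.87164063e-01 -9.26856977e-04 -3.25853849e-04] [ 0.50939231 -0.63902246 -0.26310767]
```

View pics/w1.png

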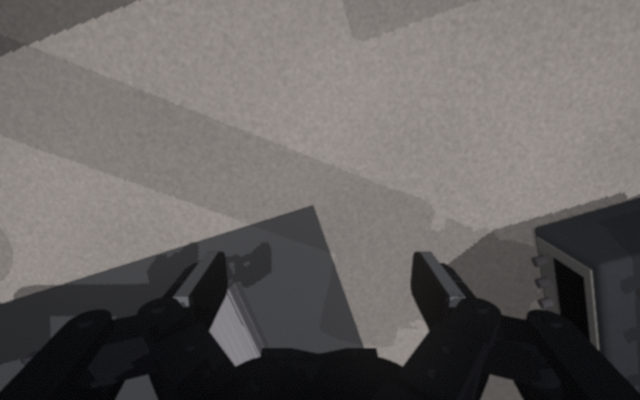

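The moves were refused because every row needs all six keys, so the arm hasn't moved. This wrist picture still shows the start pose, with the fingers at (200,280) and (440,280).

Request:
move_arm([
  {"dx": 0.34, "dy": -0.8, "dz": 0, "rx": 0, "ry": 0, "rz": 0.02},
  {"dx": 0.34, "dy": -0.8, "dz": 0, "rx": 0, "ry": 0, "rz": 0.02},
  {"dx": 0.34, "dy": -0.8, "dz": 0, "rx": 0, "ry": 0, "rz": 0.02},
  {"dx": 0.34, "dy": -0.8, "dz": 0, "rx": 0, "ry": 0, "rz": 0.02},
  {"dx": 0.34, "dy": -0.8, "dz": 0, "rx": 0, "ry": 0, "rz": 0.02},
  {"dx": 0.34, "dy": -0.8, "dz": 0, "rx": 0, "ry": 0, "rz": 0.02},
  {"dx": 0.34, "dy": -0.8, "dz": 0, "rx": 0, "ry": 0, "rz": 0.02},
  {"dx": 0.34, "dy": -0.8, "dz": 0, "rx": 0, "ry": 0, "rz": 0.02},
  {"dx": 0.34, "dy": -0.8, "dz": 0, "rx": 0, "ry": 0, "rz": 0.02},
  {"dx": 0.34, "dy": -0.8, "dz": 0, "rx": 0, "ry": 0, "rz": 0.02},
], claw=100, newtons=50)

```text
t: 1.4
tcp_pos: [0.2821, 0.3923, 0.2311]
tool_rot: [0.108, 0.994, -0.0, -0.0]
force: [-0.7, -1.0, 0.0]
finger_gap: 0.998
gripper_force: 0.0
```

Request:
move_arm([
  {"dx": 0.34, "dy": -0.8, "dz": 0, "rx": 0, "ry": 0, "rz": 0},
  {"dx": 0.34, "dy": -0.8, "dz": 0, "rx": 0, "ry": 0, "rz": 0},
  {"dx": 0.34, "dy": -0.8, "dz": 0, "rx": 0, "ry": 0, "rz": 0},
  {"dx": 0.34, "dy": -0.8, "dz": 0, "rx": 0, "ry": 0, "rz": 0},
  {"dx": 0.34, "dy": -0.8, "dz": 0, "rx": 0, "ry": 0, "rz": 0},
  {"dx": 0.34, "dy": -0.8, "dz": 0, "rx": 0, "ry": 0, "rz": 0},
  {"dx": 0.34, "dy": -0.8, "dz": 0, "rx": 0, "ry": 0, "rz": 0},
  {"dx": 0.34, "dy": -0.8, "dz": 0, "rx": 0, "ry": 0, "rz": 0},
  {"dx": 0.34, "dy": -0.8, "dz": 0, "rx": 0, "ry": 0, "rz": 0},
  {"dx": 0.34, "dy": -0.8, "dz": 0, "rx": 0, "ry": 0, "rz": 0},
])

```text
t: 2.65
tcp_pos: [0.3671, 0.1924, 0.2312]
tool_rot: [0.108, 0.994, -0.0, -0.0]
force: [0.3, 1.4, 0.2]
finger_gap: 0.998
gripper_force: 0.0
```

Request:
move_arm([
  {"dx": 0.6, "dy": -0.8, "dz": 0, "rx": 0, "ry": 0, "rz": 0},
  {"dx": 0.6, "dy": -0.8, "dz": 0, "rx": 0, "ry": 0, "rz": 0},
  {"dx": 0.6, "dy": -0.8, "dz": 0, "rx": 0, "ry": 0, "rz": 0},
  {"dx": 0.6, "dy": -0.8, "dz": 0, "rx": 0, "ry": 0, "rz": 0},
  {"dx": 0.6, "dy": -0.8, "dz": 0, "rx": 0, "ry": 0, "rz": 0},
  {"dx": 0.6, "dy": -0.8, "dz": 0, "rx": 0, "ry": 0, "rz": 0},
  {"dx": 0.6, "dy": -0.8, "dz": 0, "rx": 0, "ry": 0, "rz": 0},
  {"dx": 0.6, "dy": -0.8, "dz": 0, "rx": 0, "ry": 0, "rz": 0},
  {"dx": 0.6, "dy": -0.8, "dz": 0, "rx": 0, "ry": 0, "rz": 0},
  {"dx": 0.6, "dy": -0.5, "dz": 0, "rx": 0, "ry": 0, "rz": 0},
])

```text
t: 3.9
tcp_pos: [0.5178, -0.0004, 0.2312]
tool_rot: [0.108, 0.994, 0.0, -0.0]
force: [0.3, 0.7, 0.1]
finger_gap: 1.002
gripper_force: 0.0
```

```bash
python3 - <<'E'
from h import *
s=sensors.sense();print(s['t'],s['tcp_pos'],s['tool_rot'],s['force'])
m=cams.camera_model('wrist');np.save('w2.npy',m)
cv2.imwrite('pics/w2.png',cams.snapshot('wrist')[:,:,::-1])
E
```

```text
3.9 [ 5.17763840e-01 -4.27363063e-04  2.31223742e-01] [ 1.08207215e-01  9.94128357e-01  3.16876940e-05 -9.06549321e-05] [0.25091689 0.74130207 0.06905348]
```

View pics/w2.png

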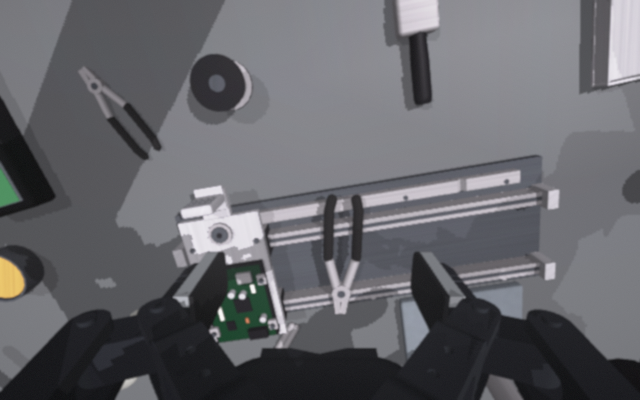

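The wrist view shows the cutters' handle ends at (332,197) and (357,197), jaw tip at (341,312), groove line at (461,185) and the tab's top face at about (209,191).

```bash
python3 - <<'E'
from h import *
m=np.load('w2.npy',allow_pickle=True).item()
c=lambda x,y,z:cast('',(x,y),z,m)
im=cv2.imread('pics/w2.png')
j=c(341,312,.040);e=(c(332,196,.042)+c(357,196,.042))/2
a=(j-e)/np.linalg.norm(j-e);print('len',np.linalg.norm(j-e),'ang',np.degrees(np.arctan2(a[1],a[0])),'mid',(e+a*.069).round(4))
mid=e+a*.069;px=proj(mid,m);row=int(px[1]);print(px)
b=(im[row,300:390].max(1)<60);xs=np.flatnonzero(b)+300;print(xs)
if len(xs):
  L,R=c(xs[0]-.5,row,.040),c(xs[-1]+.5,row,.040);print('handle edges',L.round(4),R.round(4))
g=c(461,185,.024);print('groove',g.round(4))
r=[c(275,238,.032),c(535,202,.032)];d=r[1]-r[0];print('rail yaw',np.degrees(np.arctan2(-d[0],d[1])))
print('tabtop',c(209,191,.096).round(4), c(195,191,.096).round(4),c(224,188,.096).round(4))
E
```

```text
len 0.15134844463517763 ang -12.67403504440165 mid [0.6151 0.0076 0.0411]
(np.float64(342.7966393034064), np.float64(252.4551756673912))
[324 325 326 327 328 329 330 331 332 352 353 354 355 356 357 358 359 360]
handle edges [ 0.6102 -0.0143  0.04  ] [0.6195 0.028  0.04  ]
groove [0.5692 0.1564 0.024 ]
rail yaw -3.935872740196416
tabtop [ 0.4996 -0.0988  0.096 ] [ 0.4969 -0.1113  0.096 ] [ 0.4999 -0.0845  0.096 ]
```

Request:
move_arm([
  {"dx": 0.39, "dy": 0.03, "dz": -0.48, "rx": 0, "ry": 0, "rz": 0},
  {"dx": 0.39, "dy": 0.03, "dz": -0.48, "rx": 0, "ry": 0, "rz": 0},
  {"dx": 0.39, "dy": 0.03, "dz": -0.48, "rx": 0, "ry": 0, "rz": 0},
  {"dx": 0.39, "dy": 0.03, "dz": -0.48, "rx": 0, "ry": 0, "rz": 0},
  {"dx": 0.39, "dy": 0.03, "dz": -0.48, "rx": 0, "ry": 0, "rz": 0},
  {"dx": 0.39, "dy": 0.03, "dz": -0.48, "rx": 0, "ry": 0, "rz": 0},
  {"dx": 0.39, "dy": 0.03, "dz": -0.48, "rx": 0, "ry": 0, "rz": 0},
  {"dx": 0.39, "dy": 0.03, "dz": -0.48, "rx": 0, "ry": 0, "rz": 0},
  {"dx": 0.39, "dy": 0.03, "dz": -0.48, "rx": 0, "ry": 0, "rz": 0},
  {"dx": 0.39, "dy": 0.03, "dz": -0.48, "rx": 0, "ry": 0, "rz": 0},
])

```text
t: 5.2
tcp_pos: [0.6152, 0.0081, 0.1105]
tool_rot: [0.108, 0.994, 0.0, 0.0]
force: [0.5, -0.2, 0.6]
finger_gap: 0.998
gripper_force: 0.0
```

Request:
move_arm([
  {"dx": 0, "dy": 0, "dz": -0.4, "rx": 0, "ry": 0, "rz": 0},
  {"dx": 0, "dy": 0, "dz": -0.4, "rx": 0, "ry": 0, "rz": 0},
  {"dx": 0, "dy": 0, "dz": -0.4, "rx": 0, "ry": 0, "rz": 0},
  {"dx": 0, "dy": 0, "dz": -0.4, "rx": 0, "ry": 0, "rz": 0},
  {"dx": 0, "dy": 0, "dz": -0.4, "rx": 0, "ry": 0, "rz": 0},
  {"dx": 0, "dy": 0, "dz": -0.4, "rx": 0, "ry": 0, "rz": 0},
  {"dx": 0, "dy": 0, "dz": -0.4, "rx": 0, "ry": 0, "rz": 0},
  {"dx": 0, "dy": 0, "dz": -0.4, "rx": 0, "ry": 0, "rz": 0},
  {"dx": 0, "dy": 0, "dz": 0, "rx": 0, "ry": 0, "rz": 0},
  {"dx": 0, "dy": 0, "dz": 0, "rx": 0, "ry": 0, "rz": 0},
])

```text
t: 6.45
tcp_pos: [0.6147, 0.0081, 0.0314]
tool_rot: [0.108, 0.994, -0.0, 0.0]
force: [-0.3, -0.5, -0.5]
finger_gap: 1.0
gripper_force: 0.0
```

Request:
move_arm([
  {"dx": 0, "dy": 0, "dz": 0, "rx": 0, "ry": 0, "rz": 0},
  {"dx": 0, "dy": 0, "dz": 0, "rx": 0, "ry": 0, "rz": 0},
  {"dx": 0, "dy": 0, "dz": 0, "rx": 0, "ry": 0, "rz": 0},
  {"dx": 0, "dy": 0, "dz": 0, "rx": 0, "ry": 0, "rz": 0},
  {"dx": 0, "dy": 0, "dz": 0, "rx": 0, "ry": 0, "rz": 0},
  {"dx": 0, "dy": 0, "dz": 0, "rx": 0, "ry": 0, "rz": 0},
  {"dx": 0, "dy": 0, "dz": 0, "rx": 0, "ry": 0, "rz": 0},
  {"dx": 0, "dy": 0, "dz": 0, "rx": 0, "ry": 0, "rz": 0},
  {"dx": 0, "dy": 0, "dz": 0, "rx": 0, "ry": 0, "rz": 0},
  {"dx": 0, "dy": 0, "dz": 0, "rx": 0, "ry": 0, "rz": 0},
], claw=40, newtons=40)

```text
t: 7.7
tcp_pos: [0.6149, 0.008, 0.032]
tool_rot: [0.108, 0.994, -0.0, 0.001]
force: [-1.0, -0.2, 4.6]
finger_gap: 0.507
gripper_force: 40.4
```

Request:
move_arm([
  {"dx": 0, "dy": 0, "dz": 0.2, "rx": 0, "ry": 0, "rz": 0},
  {"dx": 0, "dy": 0, "dz": 0.4, "rx": 0, "ry": 0, "rz": 0},
  {"dx": 0, "dy": 0, "dz": 0.5, "rx": 0, "ry": 0, "rz": 0},
  {"dx": 0, "dy": 0, "dz": 0.6, "rx": 0, "ry": 0, "rz": 0},
  {"dx": 0, "dy": 0, "dz": 0.6, "rx": 0, "ry": 0, "rz": 0},
  {"dx": 0, "dy": 0, "dz": 0.6, "rx": 0, "ry": 0, "rz": 0},
  {"dx": 0, "dy": 0, "dz": 0.6, "rx": 0, "ry": 0, "rz": 0},
  {"dx": -0.2, "dy": 0, "dz": 0.6, "rx": 0, "ry": 0, "rz": 0},
  {"dx": -0.4, "dy": 0, "dz": 0.4, "rx": 0, "ry": 0, "rz": 0},
  {"dx": -0.6, "dy": 0, "dz": 0.2, "rx": 0, "ry": 0, "rz": 0},
])

```text
t: 8.95
tcp_pos: [0.5838, 0.0081, 0.1495]
tool_rot: [0.108, 0.994, -0.0, 0.0]
force: [1.2, -0.8, -0.5]
finger_gap: 0.508
gripper_force: 40.7
```

Request:
move_arm([
  {"dx": -0.6, "dy": 0.1, "dz": 0, "rx": 0, "ry": 0, "rz": 0.045},
  {"dx": -0.6, "dy": 0.2, "dz": 0, "rx": 0, "ry": 0, "rz": 0.045},
  {"dx": -0.6, "dy": 0.3, "dz": 0, "rx": 0, "ry": 0, "rz": 0.045},
  {"dx": -0.6, "dy": 0.3, "dz": 0, "rx": 0, "ry": 0, "rz": 0.045},
  {"dx": -0.6, "dy": 0.3, "dz": 0, "rx": 0, "ry": 0, "rz": 0.045},
  {"dx": -0.6, "dy": 0.3, "dz": 0, "rx": 0, "ry": 0, "rz": 0.045},
  {"dx": -0.6, "dy": 0.4, "dz": 0, "rx": 0, "ry": 0, "rz": 0.045},
  {"dx": -0.6, "dy": 0.5, "dz": 0, "rx": 0, "ry": 0, "rz": 0.045},
  {"dx": -0.6, "dy": 0.6, "dz": 0, "rx": 0, "ry": 0, "rz": 0.045},
  {"dx": -0.5, "dy": 0.7, "dz": 0, "rx": 0, "ry": 0, "rz": 0.045},
])

```text
t: 10.2
tcp_pos: [0.4359, 0.1016, 0.1488]
tool_rot: [-0.01, 1.0, 0.0, -0.0]
force: [0.2, -0.3, -0.2]
finger_gap: 0.507
gripper_force: 40.7
```

Request:
move_arm([
  {"dx": -0.3, "dy": 0.8, "dz": 0, "rx": 0, "ry": 0, "rz": 0},
  {"dx": -0.2, "dy": 0.8, "dz": 0, "rx": 0, "ry": 0, "rz": 0},
  {"dx": -0.2, "dy": 0.8, "dz": 0, "rx": 0, "ry": 0, "rz": 0},
  {"dx": -0.2, "dy": 0.8, "dz": 0, "rx": 0, "ry": 0, "rz": 0},
  {"dx": -0.2, "dy": 0.8, "dz": 0, "rx": 0, "ry": 0, "rz": 0},
  {"dx": -0.2, "dy": 0.8, "dz": 0, "rx": 0, "ry": 0, "rz": 0},
  {"dx": -0.1, "dy": 0.8, "dz": 0, "rx": 0, "ry": 0, "rz": 0},
  {"dx": -0.1, "dy": 0.8, "dz": 0, "rx": 0, "ry": 0, "rz": 0},
  {"dx": -0.1, "dy": 0.8, "dz": 0, "rx": 0, "ry": 0, "rz": 0},
  {"dx": 0, "dy": 0.8, "dz": 0, "rx": 0, "ry": 0, "rz": 0},
])

```text
t: 11.45
tcp_pos: [0.3958, 0.3017, 0.1488]
tool_rot: [-0.011, 1.0, -0.0, -0.0]
force: [0.2, -0.5, -0.9]
finger_gap: 0.503
gripper_force: 40.7
```

Request:
move_arm([
  {"dx": 0, "dy": 0.8, "dz": 0, "rx": 0, "ry": 0, "rz": 0},
  {"dx": 0, "dy": 0.6, "dz": 0, "rx": 0, "ry": 0, "rz": 0},
  {"dx": 0, "dy": 0.5, "dz": 0, "rx": 0, "ry": 0, "rz": 0},
  {"dx": 0, "dy": 0.4, "dz": 0, "rx": 0, "ry": 0, "rz": 0},
  {"dx": 0, "dy": 0.2, "dz": 0, "rx": 0, "ry": 0, "rz": 0},
  {"dx": 0, "dy": 0.1, "dz": 0, "rx": 0, "ry": 0, "rz": 0},
  {"dx": 0, "dy": 0, "dz": 0, "rx": 0, "ry": 0, "rz": 0},
  {"dx": 0, "dy": 0, "dz": 0, "rx": 0, "ry": 0, "rz": 0},
  {"dx": 0, "dy": 0, "dz": 0, "rx": 0, "ry": 0, "rz": 0},
  {"dx": 0, "dy": 0, "dz": 0, "rx": 0, "ry": 0, "rz": 0},
])

```text
t: 12.7
tcp_pos: [0.3971, 0.3655, 0.1489]
tool_rot: [-0.01, 1.0, -0.0, 0.0]
force: [0.9, 0.7, -1.0]
finger_gap: 0.502
gripper_force: 40.7
```

```bash
python3 - <<'E'
from h import *
s=sensors.sense();print(s['t'],s['tcp_pos'],s['tool_rot'],s['force'])
a=cams.snapshot('top')[:,:,::-1]
m=cams.camera_model('wrist');np.save('w3.npy',m)
b=cams.snapshot('wrist')[:,:,::-1]
a=cv2.resize(a[210:340,120:320],None,fx=2,fy=2)
cv2.imwrite('pics/w3.png',np.vstack([np.pad(a,((0,0),(0,240),(0,0))),b[80:400]]))
E
```

```text
12.7 [0.39706918 0.36545108 0.14885626] [-9.65615037e-03  9.99953378e-01 -1.91116296e-05  7.56649264e-06] [ 0.85398394  0.66931654 -0.99728279]
```

View pics/w3.png

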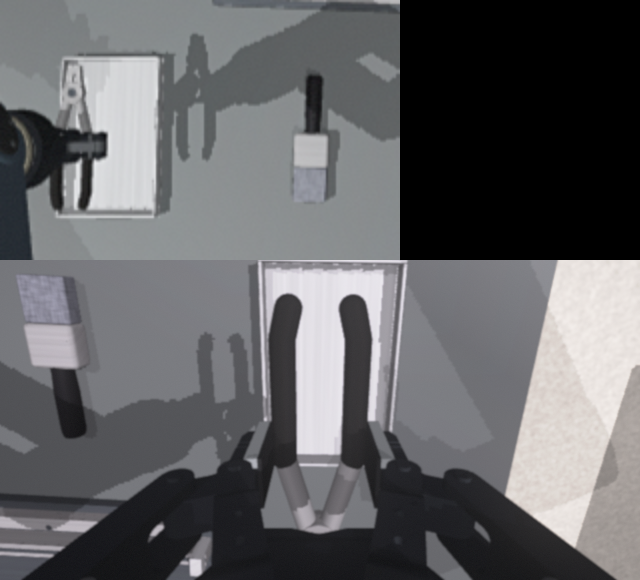

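The tray lies under the cutters, its top rim corners at wrist pixels about (258,83) and (405,83), far edge at v≈283. The cutters hang level in the fingers.

```bash
python3 - <<'E'
from h import *
m=np.load('w3.npy',allow_pickle=True).item()
c=lambda x,y,z:cast('',(x,y),z,m)
P=[c(x,y,.022) for x,y in((258,83),(406,83),(387,283),(273,283))];print(np.round(P,4).tolist(),np.mean(P,0))
zc=.1489-.031+.032+.006
e=(c(288,113,zc)+c(354,113,zc))/2;j=c(319,345,zc);print('handle end',e.round(4),c(288,113,zc)[1]-c(354,113,zc)[1],'crotch dir',(j-e).round(4))
E
```

```text
[[0.3089, 0.3157, 0.022], [0.3066, 0.4351, 0.022], [0.4903, 0.4348, 0.022], [0.4924, 0.3236, 0.022]] [0.39953372 0.37726897 0.022     ]
handle end [0.3272 0.3659 0.1559] -0.027505471487279665 crotch dir [0.1176 0.0015 0.    ]
```

Request:
move_arm([
  {"dx": -0.04, "dy": 0.13, "dz": -0.3, "rx": 0, "ry": 0, "rz": 0},
  {"dx": -0.04, "dy": 0.13, "dz": -0.5, "rx": 0, "ry": 0, "rz": 0},
  {"dx": -0.04, "dy": 0.13, "dz": -0.6, "rx": 0, "ry": 0, "rz": 0},
  {"dx": 0, "dy": 0, "dz": -0.6, "rx": 0, "ry": 0, "rz": 0},
  {"dx": 0, "dy": 0, "dz": -0.6, "rx": 0, "ry": 0, "rz": 0},
  {"dx": 0, "dy": 0, "dz": -0.6, "rx": 0, "ry": 0, "rz": 0},
  {"dx": 0, "dy": 0, "dz": -0.6, "rx": 0, "ry": 0, "rz": 0},
  {"dx": 0, "dy": 0, "dz": -0.6, "rx": 0, "ry": 0, "rz": 0},
  {"dx": 0, "dy": 0, "dz": -0.5, "rx": 0, "ry": 0, "rz": 0},
  {"dx": 0, "dy": 0, "dz": -0.3, "rx": 0, "ry": 0, "rz": 0},
])

```text
t: 14.05
tcp_pos: [0.3939, 0.3752, 0.0179]
tool_rot: [-0.01, 1.0, -0.0, -0.0]
force: [0.1, -0.2, 0.2]
finger_gap: 0.504
gripper_force: 40.7
```

Request:
move_arm([
  {"dx": 0, "dy": 0, "dz": -0.08, "rx": 0, "ry": 0, "rz": 0},
  {"dx": 0, "dy": 0, "dz": -0.08, "rx": 0, "ry": 0, "rz": 0},
  {"dx": 0, "dy": 0, "dz": -0.08, "rx": 0, "ry": 0, "rz": 0},
  {"dx": 0, "dy": 0, "dz": -0.08, "rx": 0, "ry": 0, "rz": 0},
  {"dx": 0, "dy": 0, "dz": -0.08, "rx": 0, "ry": 0, "rz": 0},
  {"dx": 0, "dy": 0, "dz": -0.06, "rx": 0, "ry": 0, "rz": 0},
  {"dx": 0, "dy": 0, "dz": 0, "rx": 0, "ry": 0, "rz": 0},
  {"dx": 0, "dy": 0, "dz": 0, "rx": 0, "ry": 0, "rz": 0},
  {"dx": 0, "dy": 0, "dz": 0, "rx": 0, "ry": 0, "rz": 0},
  {"dx": 0, "dy": 0, "dz": 0, "rx": 0, "ry": 0, "rz": 0},
])

```text
t: 15.3
tcp_pos: [0.3941, 0.3754, 0.0074]
tool_rot: [-0.01, 1.0, 0.0, 0.0]
force: [0.0, 1.0, -1.1]
finger_gap: 0.504
gripper_force: 40.7
```

Request:
move_arm([
  {"dx": 0, "dy": 0, "dz": -0.04, "rx": 0, "ry": 0, "rz": 0},
  {"dx": 0, "dy": 0, "dz": -0.04, "rx": 0, "ry": 0, "rz": 0},
  {"dx": 0, "dy": 0, "dz": -0.04, "rx": 0, "ry": 0, "rz": 0},
  {"dx": 0, "dy": 0, "dz": -0.04, "rx": 0, "ry": 0, "rz": 0},
  {"dx": 0, "dy": 0, "dz": 0, "rx": 0, "ry": 0, "rz": 0},
  {"dx": 0, "dy": 0, "dz": 0, "rx": 0, "ry": 0, "rz": 0},
  {"dx": 0, "dy": 0, "dz": 0, "rx": 0, "ry": 0, "rz": 0},
  {"dx": 0, "dy": 0, "dz": 0, "rx": 0, "ry": 0, "rz": 0},
  {"dx": 0, "dy": 0, "dz": 0, "rx": 0, "ry": 0, "rz": 0},
  {"dx": 0, "dy": 0, "dz": 0, "rx": 0, "ry": 0, "rz": 0},
])

```text
t: 16.55
tcp_pos: [0.394, 0.3753, 0.0033]
tool_rot: [-0.01, 1.0, -0.0, -0.0]
force: [0.9, -0.3, -1.5]
finger_gap: 0.506
gripper_force: 40.8
```

Request:
move_arm([
  {"dx": 0, "dy": 0, "dz": -0.03, "rx": 0, "ry": 0, "rz": 0},
  {"dx": 0, "dy": 0, "dz": -0.03, "rx": 0, "ry": 0, "rz": 0},
  {"dx": 0, "dy": 0, "dz": 0, "rx": 0, "ry": 0, "rz": 0},
  {"dx": 0, "dy": 0, "dz": 0, "rx": 0, "ry": 0, "rz": 0},
  {"dx": 0, "dy": 0, "dz": 0, "rx": 0, "ry": 0, "rz": 0},
  {"dx": 0, "dy": 0, "dz": 0, "rx": 0, "ry": 0, "rz": 0},
  {"dx": 0, "dy": 0, "dz": 0, "rx": 0, "ry": 0, "rz": 0},
  {"dx": 0, "dy": 0, "dz": 0, "rx": 0, "ry": 0, "rz": 0},
  {"dx": 0, "dy": 0, "dz": 0, "rx": 0, "ry": 0, "rz": 0},
  {"dx": 0, "dy": 0, "dz": 0, "rx": 0, "ry": 0, "rz": 0},
])

```text
t: 17.8
tcp_pos: [0.394, 0.3754, 0.0032]
tool_rot: [-0.01, 1.0, 0.0, 0.0]
force: [-2.5, -1.0, 10.9]
finger_gap: 0.506
gripper_force: 46.8
```

Request:
move_arm([
  {"dx": 0, "dy": 0, "dz": 0, "rx": 0, "ry": 0, "rz": 0},
  {"dx": 0, "dy": 0, "dz": 0, "rx": 0, "ry": 0, "rz": 0},
  {"dx": 0, "dy": 0, "dz": 0, "rx": 0, "ry": 0, "rz": 0},
  {"dx": 0, "dy": 0, "dz": 0, "rx": 0, "ry": 0, "rz": 0},
  {"dx": 0, "dy": 0, "dz": 0, "rx": 0, "ry": 0, "rz": 0},
  {"dx": 0, "dy": 0, "dz": 0, "rx": 0, "ry": 0, "rz": 0},
  {"dx": 0, "dy": 0, "dz": 0, "rx": 0, "ry": 0, "rz": 0},
  {"dx": 0, "dy": 0, "dz": 0, "rx": 0, "ry": 0, "rz": 0},
  {"dx": 0, "dy": 0, "dz": 0.1, "rx": 0, "ry": 0, "rz": 0},
  {"dx": 0, "dy": 0, "dz": 0.2, "rx": 0, "ry": 0, "rz": 0},
], claw=68)

```text
t: 19.05
tcp_pos: [0.3939, 0.3753, 0.0095]
tool_rot: [-0.01, 1.0, -0.0, -0.0]
force: [-0.0, 0.2, -0.3]
finger_gap: 0.678
gripper_force: 0.0
```

Request:
move_arm([
  {"dx": 0, "dy": 0, "dz": 0.4, "rx": 0, "ry": 0, "rz": 0},
  {"dx": 0, "dy": 0, "dz": 0.5, "rx": 0, "ry": 0, "rz": 0},
  {"dx": 0, "dy": 0, "dz": 0.6, "rx": 0, "ry": 0, "rz": 0},
  {"dx": 0, "dy": 0, "dz": 0.7, "rx": 0, "ry": 0, "rz": 0},
  {"dx": 0, "dy": 0, "dz": 0.8, "rx": 0, "ry": 0, "rz": 0},
  {"dx": 0, "dy": -0.1, "dz": 0.8, "rx": 0, "ry": 0, "rz": 0},
  {"dx": 0, "dy": -0.2, "dz": 0.8, "rx": 0, "ry": 0, "rz": -0.05},
  {"dx": 0.1, "dy": -0.4, "dz": 0.8, "rx": 0, "ry": 0, "rz": -0.1},
  {"dx": 0.1, "dy": -0.6, "dz": 0.8, "rx": 0, "ry": 0, "rz": -0.15},
  {"dx": 0.2, "dy": -0.8, "dz": 0.8, "rx": 0, "ry": 0, "rz": -0.15},
])

```text
t: 20.3
tcp_pos: [0.4038, 0.3226, 0.186]
tool_rot: [0.109, 0.994, 0.0, 0.0]
force: [0.3, 0.8, -0.2]
finger_gap: 0.678
gripper_force: 0.0
```

Request:
move_arm([
  {"dx": 0.2, "dy": -0.8, "dz": 0.5, "rx": 0, "ry": 0, "rz": -0.15},
  {"dx": 0.2, "dy": -0.8, "dz": 0.3, "rx": 0, "ry": 0, "rz": -0.15},
  {"dx": 0.2, "dy": -0.8, "dz": 0.1, "rx": 0, "ry": 0, "rz": -0.15},
  {"dx": 0.2, "dy": -0.8, "dz": 0, "rx": 0, "ry": 0, "rz": -0.15},
  {"dx": 0.2, "dy": -0.8, "dz": 0, "rx": 0, "ry": 0, "rz": -0.15},
  {"dx": 0.2, "dy": -0.8, "dz": 0, "rx": 0, "ry": 0, "rz": -0.15},
  {"dx": 0.2, "dy": -0.8, "dz": 0, "rx": 0, "ry": 0, "rz": -0.15},
  {"dx": 0.2, "dy": -0.8, "dz": 0, "rx": 0, "ry": 0, "rz": -0.15},
  {"dx": 0.2, "dy": -0.8, "dz": 0, "rx": 0, "ry": 0, "rz": -0.15},
  {"dx": 0.2, "dy": -0.8, "dz": 0, "rx": 0, "ry": 0, "rz": -0.15},
], claw=60)

```text
t: 21.55
tcp_pos: [0.454, 0.1222, 0.2078]
tool_rot: [0.481, 0.877, 0.0, 0.0]
force: [-0.0, 0.1, 0.2]
finger_gap: 0.598
gripper_force: 0.0
```

Request:
move_arm([
  {"dx": 0.2, "dy": -0.8, "dz": 0, "rx": 0, "ry": 0, "rz": -0.15},
  {"dx": 0.2, "dy": -0.8, "dz": 0, "rx": 0, "ry": 0, "rz": -0.15},
  {"dx": 0.2, "dy": -0.8, "dz": 0, "rx": 0, "ry": 0, "rz": -0.15},
  {"dx": 0.2, "dy": -0.8, "dz": 0, "rx": 0, "ry": 0, "rz": -0.15},
  {"dx": 0.2, "dy": -0.8, "dz": 0, "rx": 0, "ry": 0, "rz": -0.15},
  {"dx": 0.2, "dy": -0.8, "dz": 0, "rx": 0, "ry": 0, "rz": -0.15},
  {"dx": 0.1, "dy": -0.8, "dz": 0, "rx": 0, "ry": 0, "rz": -0.15},
  {"dx": 0, "dy": -0.7, "dz": 0, "rx": 0, "ry": 0, "rz": -0.12},
  {"dx": 0, "dy": -0.5, "dz": 0, "rx": 0, "ry": 0, "rz": 0},
  {"dx": 0, "dy": -0.2, "dz": 0, "rx": 0, "ry": 0, "rz": 0},
])

```text
t: 22.8
tcp_pos: [0.4864, -0.0527, 0.207]
tool_rot: [0.722, 0.692, 0.0, 0.0]
force: [0.3, -0.5, -0.1]
finger_gap: 0.602
gripper_force: 0.0
```

```bash
python3 - <<'E'
from h import *
s=sensors.sense();print(s['t'],s['tcp_pos'],s['tool_rot'],s['force'],s['q'])
m=cams.camera_model('wrist');np.save('w4.npy',m)
b=cams.snapshot('wrist')[:,:,::-1]
a=cams.snapshot('top')[:,:,::-1]
cv2.imwrite('pics/top4.png',a)
a=cv2.resize(a[225:335,130:230],None,fx=1.6,fy=1.6,interpolation=cv2.INTER_CUBIC)
b=b.copy();print(a.shape);o=np.pad(a,((0,400-a.shape[0]),(0,0),(0,0)))
cv2.imwrite('pics/w4.png',np.hstack([b,o]))
E
```

```text
22.8 [ 0.48639977 -0.05272734  0.20702238] [7.22329358e-01 6.91549197e-01 8.19411412e-05 3.54171208e-06] [ 0.26501087 -0.47961912 -0.12883567] [-3.36941686e-01  3.81173971e-01  1.79324141e+00  1.73565568e-04
  9.67096708e-01 -2.93507053e-01]
(176, 160, 3)
```

View pics/w4.png

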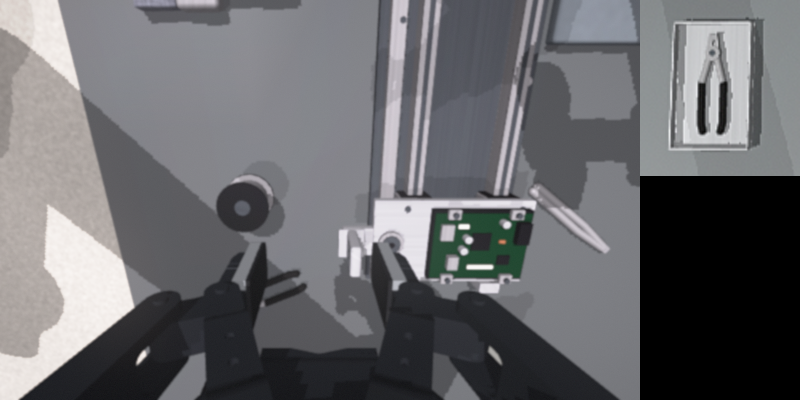

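The cutters lie flat in the tray (inset). The carriage's front corners are at (376,200) and (535,203), and the tab shows as white pieces around (355,250).

```bash
python3 - <<'E'
from h import *
m=np.load('w4.npy',allow_pickle=True).item()
c=lambda x,y,z:cast('',(x,y),z,m)
l,r=c(376,200,.052),c(535,203,.052);x=(r-l)/np.linalg.norm(r-l);u=np.array([-x[1],x[0],0])
print(l.round(4),r.round(4),np.linalg.norm(r-l),'yaw',np.degrees(np.arctan2(x[1],x[0])))
# yaw from strip / base edge
a,b=c(411,190,.032),c(430,0,.032);d=b-a;print('rail yaw',np.degrees(np.arctan2(-d[0],d[1])))
ce=(l+r)/2-.045*u;h=ce-.112*x;print('centre',ce.round(4),'handle',h.round(4))
im=cv2.imread('pics/w4.png')[:, :640]
o=cv2.resize(im[195:315,310:450],None,fx=5,fy=5,interpolation=cv2.INTER_CUBIC)
yaw=np.radians(-2.7);x=np.array([np.cos(yaw),np.sin(yaw),0]);u=np.array([-x[1],x[0],0])
for z in(.052,.096):
  q=[proj(h+[0,0,z-.052]+sx*.005*x+sy*.015*u,m) for sx,sy in((1,1),(1,-1),(-1,-1),(-1,1))]
  q=(np.array(q)-[310,195])*5+2
  cv2.polylines(o,[q.astype(np.int32)],1,(0,0,255) if z>.06 else (0,255,0),1)
cv2.imwrite('pics/tab.png',o)
E
```

```text
[ 0.5418 -0.0733  0.052 ] [ 0.6997 -0.0833  0.052 ] 0.1582103273257167 yaw -3.6224319926830453
rail yaw -3.1668418600711292
centre [ 0.6179 -0.1232  0.052 ] handle [ 0.5061 -0.1162  0.052 ]
```

View pics/tab.png

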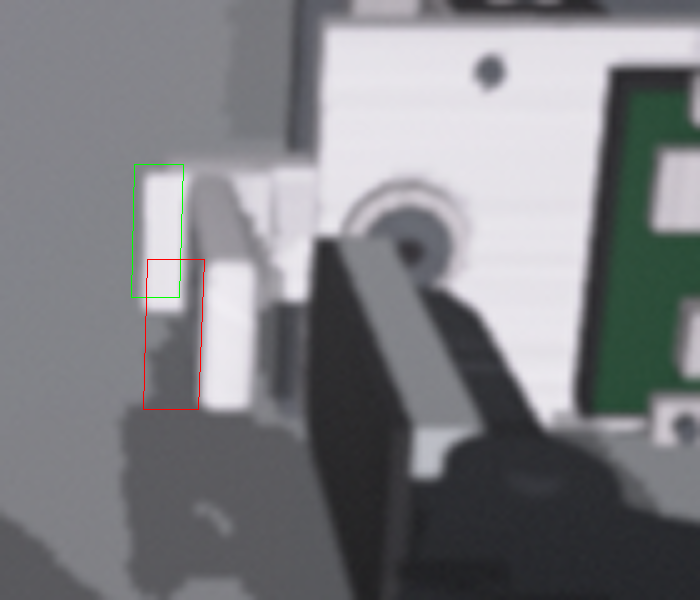

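```bash
python3 - <<'E'
from h import *
m=np.load('w4.npy',allow_pickle=True).item()
P=[cast('',(310+x/5-.4,195+y/5-.4),.096,m) for x,y in((205,262),(255,262),(255,408),(198,408))]
h=np.mean(P,0);print(np.round(P,4).tolist(),h.round(4))
# groove from w2 and top, relative to the tab, along rail direction
for yaw in(-2.5,-3.0):
  a=np.radians(yaw);u=np.array([-np.sin(a),np.cos(a)])
  for g in((.5692,.1564),(.5665,.1546)): print(yaw,((np.array(g)-h[:2])@u).round(4))
E
```

```text
[[0.512, -0.1019, 0.096], [0.5208, -0.1023, 0.096], [0.5207, -0.1315, 0.096], [0.5103, -0.1311, 0.096]] [ 0.516  -0.1167  0.096 ]
-2.5 0.2752
-2.5 0.2733
-3.0 0.2755
-3.0 0.2736
```

Request:
move_arm([
  {"dx": 0.12, "dy": -0.2, "dz": -0.2, "rx": 0, "ry": 0, "rz": 0},
  {"dx": 0.12, "dy": -0.3, "dz": -0.2, "rx": 0, "ry": 0, "rz": 0},
  {"dx": 0.12, "dy": -0.3, "dz": -0.2, "rx": 0, "ry": 0, "rz": 0},
  {"dx": 0.12, "dy": -0.3, "dz": -0.2, "rx": 0, "ry": 0, "rz": 0},
  {"dx": 0.12, "dy": -0.3, "dz": -0.2, "rx": 0, "ry": 0, "rz": 0},
  {"dx": 0.12, "dy": -0.3, "dz": -0.2, "rx": 0, "ry": 0, "rz": 0},
  {"dx": 0.12, "dy": -0.3, "dz": -0.2, "rx": 0, "ry": 0, "rz": 0},
  {"dx": 0.12, "dy": -0.2, "dz": -0.2, "rx": 0, "ry": 0, "rz": 0},
  {"dx": 0.12, "dy": -0.2, "dz": 0, "rx": 0, "ry": 0, "rz": 0},
  {"dx": 0.12, "dy": -0.13, "dz": 0, "rx": 0, "ry": 0, "rz": 0},
], claw=45)

```text
t: 24.15
tcp_pos: [0.5168, -0.1157, 0.1669]
tool_rot: [0.722, 0.692, 0.0, 0.0]
force: [-1.0, 0.0, -0.0]
finger_gap: 0.449
gripper_force: 0.0
```

Request:
move_arm([
  {"dx": 0, "dy": 0, "dz": -0.43, "rx": 0, "ry": 0, "rz": 0},
  {"dx": 0, "dy": 0, "dz": -0.43, "rx": 0, "ry": 0, "rz": 0},
  {"dx": 0, "dy": 0, "dz": -0.43, "rx": 0, "ry": 0, "rz": 0},
  {"dx": 0, "dy": 0, "dz": -0.43, "rx": 0, "ry": 0, "rz": 0},
  {"dx": 0, "dy": 0, "dz": -0.43, "rx": 0, "ry": 0, "rz": 0},
  {"dx": 0, "dy": 0, "dz": -0.43, "rx": 0, "ry": 0, "rz": 0},
  {"dx": 0, "dy": 0, "dz": -0.43, "rx": 0, "ry": 0, "rz": 0},
  {"dx": 0, "dy": 0, "dz": -0.43, "rx": 0, "ry": 0, "rz": 0},
  {"dx": 0, "dy": 0, "dz": -0.43, "rx": 0, "ry": 0, "rz": 0},
  {"dx": 0, "dy": 0, "dz": -0.4, "rx": 0, "ry": 0, "rz": 0},
])

```text
t: 25.4
tcp_pos: [0.5165, -0.1154, 0.0593]
tool_rot: [0.722, 0.692, -0.0, -0.0]
force: [0.1, 0.3, -0.7]
finger_gap: 0.447
gripper_force: 0.0
```

Request:
move_arm([
  {"dx": 0, "dy": 0, "dz": 0, "rx": 0, "ry": 0, "rz": 0},
  {"dx": 0, "dy": 0, "dz": 0, "rx": 0, "ry": 0, "rz": 0},
  {"dx": 0, "dy": 0, "dz": 0, "rx": 0, "ry": 0, "rz": 0},
  {"dx": 0, "dy": 0, "dz": 0, "rx": 0, "ry": 0, "rz": 0},
  {"dx": 0, "dy": 0, "dz": 0, "rx": 0, "ry": 0, "rz": 0},
  {"dx": 0, "dy": 0, "dz": 0, "rx": 0, "ry": 0, "rz": 0},
  {"dx": 0, "dy": 0, "dz": 0, "rx": 0, "ry": 0, "rz": 0},
  {"dx": 0, "dy": 0, "dz": 0, "rx": 0, "ry": 0, "rz": 0},
  {"dx": 0, "dy": 0, "dz": 0, "rx": 0, "ry": 0, "rz": 0},
  {"dx": 0, "dy": 0, "dz": 0, "rx": 0, "ry": 0, "rz": 0},
], claw=5, newtons=30)

```text
t: 26.65
tcp_pos: [0.5167, -0.1154, 0.0599]
tool_rot: [0.722, 0.692, 0.0, 0.0]
force: [3.2, 0.0, -9.1]
finger_gap: 0.112
gripper_force: 32.4
```

Request:
move_arm([
  {"dx": 0.01, "dy": 0.2, "dz": 0, "rx": 0, "ry": 0, "rz": 0},
  {"dx": 0.02, "dy": 0.4, "dz": 0, "rx": 0, "ry": 0, "rz": 0},
  {"dx": 0.025, "dy": 0.5, "dz": 0, "rx": 0, "ry": 0, "rz": 0},
  {"dx": 0.025, "dy": 0.5, "dz": 0, "rx": 0, "ry": 0, "rz": 0},
  {"dx": 0.025, "dy": 0.5, "dz": 0, "rx": 0, "ry": 0, "rz": 0},
  {"dx": 0.025, "dy": 0.5, "dz": 0, "rx": 0, "ry": 0, "rz": 0},
  {"dx": 0.025, "dy": 0.5, "dz": 0, "rx": 0, "ry": 0, "rz": 0},
  {"dx": 0.02, "dy": 0.4, "dz": 0, "rx": 0, "ry": 0, "rz": 0},
  {"dx": 0.015, "dy": 0.3, "dz": 0, "rx": 0, "ry": 0, "rz": 0},
  {"dx": 0.01, "dy": 0.2, "dz": 0, "rx": 0, "ry": 0, "rz": 0},
])

```text
t: 27.9
tcp_pos: [0.5215, -0.0152, 0.06]
tool_rot: [0.722, 0.692, -0.0, 0.0]
force: [1.9, -3.4, -10.6]
finger_gap: 0.113
gripper_force: 32.2
```

Request:
move_arm([
  {"dx": 0.01, "dy": 0.2, "dz": 0, "rx": 0, "ry": 0, "rz": 0},
  {"dx": 0.02, "dy": 0.4, "dz": 0, "rx": 0, "ry": 0, "rz": 0},
  {"dx": 0.025, "dy": 0.5, "dz": 0, "rx": 0, "ry": 0, "rz": 0},
  {"dx": 0.03, "dy": 0.6, "dz": 0, "rx": 0, "ry": 0, "rz": 0},
  {"dx": 0.03, "dy": 0.6, "dz": 0, "rx": 0, "ry": 0, "rz": 0},
  {"dx": 0.03, "dy": 0.6, "dz": 0, "rx": 0, "ry": 0, "rz": 0},
  {"dx": 0.03, "dy": 0.6, "dz": 0, "rx": 0, "ry": 0, "rz": 0},
  {"dx": 0.02, "dy": 0.5, "dz": 0, "rx": 0, "ry": 0, "rz": 0},
  {"dx": 0.02, "dy": 0.4, "dz": 0, "rx": 0, "ry": 0, "rz": 0},
  {"dx": 0.01, "dy": 0.2, "dz": 0, "rx": 0, "ry": 0, "rz": 0},
])

```text
t: 29.15
tcp_pos: [0.5269, 0.0999, 0.06]
tool_rot: [0.722, 0.692, -0.0, -0.0]
force: [2.2, -3.8, -10.7]
finger_gap: 0.112
gripper_force: 32.2
```

Request:
move_arm([
  {"dx": 0.01, "dy": 0.16, "dz": 0, "rx": 0, "ry": 0, "rz": 0},
  {"dx": 0.01, "dy": 0.16, "dz": 0, "rx": 0, "ry": 0, "rz": 0},
  {"dx": 0.01, "dy": 0.16, "dz": 0, "rx": 0, "ry": 0, "rz": 0},
  {"dx": 0.01, "dy": 0.16, "dz": 0, "rx": 0, "ry": 0, "rz": 0},
  {"dx": 0.01, "dy": 0.16, "dz": 0, "rx": 0, "ry": 0, "rz": 0},
  {"dx": 0.01, "dy": 0.16, "dz": 0, "rx": 0, "ry": 0, "rz": 0},
  {"dx": 0.01, "dy": 0.16, "dz": 0, "rx": 0, "ry": 0, "rz": 0},
  {"dx": 0.01, "dy": 0.16, "dz": 0, "rx": 0, "ry": 0, "rz": 0},
  {"dx": 0.01, "dy": 0.16, "dz": 0, "rx": 0, "ry": 0, "rz": 0},
  {"dx": 0, "dy": 0.1, "dz": 0, "rx": 0, "ry": 0, "rz": 0},
])

```text
t: 30.4
tcp_pos: [0.5287, 0.1385, 0.06]
tool_rot: [0.722, 0.692, -0.0, -0.001]
force: [-1.5, -2.3, -8.2]
finger_gap: 0.111
gripper_force: 32.5
```

Request:
move_arm([
  {"dx": 0.003, "dy": 0.06, "dz": 0, "rx": 0, "ry": 0, "rz": 0},
  {"dx": 0.003, "dy": 0.06, "dz": 0, "rx": 0, "ry": 0, "rz": 0},
  {"dx": 0.003, "dy": 0.06, "dz": 0, "rx": 0, "ry": 0, "rz": 0},
  {"dx": 0.003, "dy": 0.06, "dz": 0, "rx": 0, "ry": 0, "rz": 0},
  {"dx": 0.003, "dy": 0.06, "dz": 0, "rx": 0, "ry": 0, "rz": 0},
  {"dx": 0.003, "dy": 0.06, "dz": 0, "rx": 0, "ry": 0, "rz": 0},
  {"dx": 0.003, "dy": 0.06, "dz": 0, "rx": 0, "ry": 0, "rz": 0},
  {"dx": 0.003, "dy": 0.06, "dz": 0, "rx": 0, "ry": 0, "rz": 0},
  {"dx": 0.003, "dy": 0.06, "dz": 0, "rx": 0, "ry": 0, "rz": 0},
  {"dx": 0, "dy": 0, "dz": 0, "rx": 0, "ry": 0, "rz": 0},
])

```text
t: 31.65
tcp_pos: [0.5294, 0.1521, 0.06]
tool_rot: [0.722, 0.692, -0.0, -0.001]
force: [-4.6, -0.2, -7.1]
finger_gap: 0.116
gripper_force: 32.7
```

Request:
move_arm([
  {"dx": 0, "dy": 0.02, "dz": 0, "rx": 0, "ry": 0, "rz": 0},
  {"dx": 0, "dy": 0.02, "dz": 0, "rx": 0, "ry": 0, "rz": 0},
  {"dx": 0, "dy": 0.02, "dz": 0, "rx": 0, "ry": 0, "rz": 0},
  {"dx": 0, "dy": 0.02, "dz": 0, "rx": 0, "ry": 0, "rz": 0},
  {"dx": 0, "dy": 0, "dz": 0, "rx": 0, "ry": 0, "rz": 0},
  {"dx": 0, "dy": 0, "dz": 0, "rx": 0, "ry": 0, "rz": 0},
  {"dx": 0, "dy": 0, "dz": 0, "rx": 0, "ry": 0, "rz": 0},
  {"dx": 0, "dy": 0, "dz": 0, "rx": 0, "ry": 0, "rz": 0},
  {"dx": 0, "dy": 0, "dz": 0, "rx": 0, "ry": 0, "rz": 0},
  {"dx": 0, "dy": 0, "dz": 0, "rx": 0, "ry": 0, "rz": 0},
])

```text
t: 32.9
tcp_pos: [0.5295, 0.154, 0.06]
tool_rot: [0.722, 0.692, -0.0, -0.001]
force: [-5.2, -1.2, -6.6]
finger_gap: 0.116
gripper_force: 32.7
```

Request:
move_arm([
  {"dx": 0, "dy": 0.01, "dz": 0, "rx": 0, "ry": 0, "rz": 0},
  {"dx": 0, "dy": 0.01, "dz": 0, "rx": 0, "ry": 0, "rz": 0},
  {"dx": 0, "dy": 0.01, "dz": 0, "rx": 0, "ry": 0, "rz": 0},
  {"dx": 0, "dy": 0.01, "dz": 0, "rx": 0, "ry": 0, "rz": 0},
  {"dx": 0, "dy": 0.01, "dz": 0, "rx": 0, "ry": 0, "rz": 0},
  {"dx": 0, "dy": 0.01, "dz": 0, "rx": 0, "ry": 0, "rz": 0},
  {"dx": 0, "dy": 0.01, "dz": 0, "rx": 0, "ry": 0, "rz": 0},
  {"dx": 0, "dy": 0.01, "dz": 0, "rx": 0, "ry": 0, "rz": 0},
  {"dx": 0, "dy": 0, "dz": 0, "rx": 0, "ry": 0, "rz": 0},
  {"dx": 0, "dy": 0, "dz": 0, "rx": 0, "ry": 0, "rz": 0},
])

```text
t: 34.15
tcp_pos: [0.5296, 0.1566, 0.06]
tool_rot: [0.722, 0.691, 0.0, -0.001]
force: [-4.2, 3.4, -7.9]
finger_gap: 0.108
gripper_force: 32.6
```

Request:
move_arm([
  {"dx": 0, "dy": 0.01, "dz": 0, "rx": 0, "ry": 0, "rz": 0},
  {"dx": 0, "dy": 0.01, "dz": 0, "rx": 0, "ry": 0, "rz": 0},
  {"dx": 0, "dy": 0.01, "dz": 0, "rx": 0, "ry": 0, "rz": 0},
  {"dx": 0, "dy": 0.01, "dz": 0, "rx": 0, "ry": 0, "rz": 0},
  {"dx": 0, "dy": 0.01, "dz": 0, "rx": 0, "ry": 0, "rz": 0},
  {"dx": 0, "dy": 0.01, "dz": 0, "rx": 0, "ry": 0, "rz": 0},
  {"dx": 0, "dy": 0, "dz": 0, "rx": 0, "ry": 0, "rz": 0},
  {"dx": 0, "dy": 0, "dz": 0, "rx": 0, "ry": 0, "rz": 0},
  {"dx": 0, "dy": 0, "dz": 0, "rx": 0, "ry": 0, "rz": 0},
  {"dx": 0, "dy": 0, "dz": 0, "rx": 0, "ry": 0, "rz": 0},
])

```text
t: 35.4
tcp_pos: [0.5297, 0.1591, 0.06]
tool_rot: [0.723, 0.691, 0.001, -0.001]
force: [-4.5, 7.2, -7.8]
finger_gap: 0.112
gripper_force: 32.5
```

Request:
move_arm([
  {"dx": 0, "dy": 0.01, "dz": 0, "rx": 0, "ry": 0, "rz": 0},
  {"dx": 0, "dy": 0.01, "dz": 0, "rx": 0, "ry": 0, "rz": 0},
  {"dx": 0, "dy": 0.01, "dz": 0, "rx": 0, "ry": 0, "rz": 0},
  {"dx": 0, "dy": 0.01, "dz": 0, "rx": 0, "ry": 0, "rz": 0},
  {"dx": 0, "dy": 0, "dz": 0, "rx": 0, "ry": 0, "rz": 0},
  {"dx": 0, "dy": 0, "dz": 0, "rx": 0, "ry": 0, "rz": 0},
  {"dx": 0, "dy": 0, "dz": 0, "rx": 0, "ry": 0, "rz": 0},
  {"dx": 0, "dy": 0, "dz": 0, "rx": 0, "ry": 0, "rz": 0},
  {"dx": 0, "dy": 0, "dz": 0, "rx": 0, "ry": 0, "rz": 0},
  {"dx": 0, "dy": 0, "dz": 0, "rx": 0, "ry": 0, "rz": 0},
])

```text
t: 36.65
tcp_pos: [0.5297, 0.1593, 0.06]
tool_rot: [0.722, 0.691, 0.0, -0.001]
force: [-5.9, 4.2, -6.5]
finger_gap: 0.112
gripper_force: 32.7
```

Request:
move_arm([
  {"dx": 0, "dy": 0.01, "dz": 0, "rx": 0, "ry": 0, "rz": 0},
  {"dx": 0, "dy": 0.01, "dz": 0, "rx": 0, "ry": 0, "rz": 0},
  {"dx": 0, "dy": 0.01, "dz": 0, "rx": 0, "ry": 0, "rz": 0},
  {"dx": 0, "dy": 0.01, "dz": 0, "rx": 0, "ry": 0, "rz": 0},
  {"dx": 0, "dy": 0, "dz": 0, "rx": 0, "ry": 0, "rz": 0},
  {"dx": 0, "dy": 0, "dz": 0, "rx": 0, "ry": 0, "rz": 0},
  {"dx": 0, "dy": 0, "dz": 0, "rx": 0, "ry": 0, "rz": 0},
  {"dx": 0, "dy": 0, "dz": 0, "rx": 0, "ry": 0, "rz": 0},
  {"dx": 0, "dy": 0, "dz": 0, "rx": 0, "ry": 0, "rz": 0},
  {"dx": 0, "dy": 0, "dz": 0, "rx": 0, "ry": 0, "rz": 0},
])

```text
t: 37.9
tcp_pos: [0.5297, 0.1594, 0.06]
tool_rot: [0.722, 0.692, -0.0, -0.0]
force: [-4.6, 1.7, -8.4]
finger_gap: 0.111
gripper_force: 32.7
```

Request:
move_arm([
  {"dx": -0.01, "dy": 0.01, "dz": 0, "rx": 0, "ry": 0, "rz": 0},
  {"dx": -0.01, "dy": 0.01, "dz": 0, "rx": 0, "ry": 0, "rz": 0},
  {"dx": -0.01, "dy": 0.01, "dz": 0, "rx": 0, "ry": 0, "rz": 0},
  {"dx": 0, "dy": 0, "dz": 0, "rx": 0, "ry": 0, "rz": 0},
  {"dx": 0, "dy": 0, "dz": 0, "rx": 0, "ry": 0, "rz": 0},
  {"dx": 0, "dy": 0, "dz": 0, "rx": 0, "ry": 0, "rz": 0},
  {"dx": 0, "dy": 0, "dz": 0, "rx": 0, "ry": 0, "rz": 0},
  {"dx": 0, "dy": 0, "dz": 0, "rx": 0, "ry": 0, "rz": 0},
  {"dx": 0, "dy": 0, "dz": 0, "rx": 0, "ry": 0, "rz": 0},
  {"dx": 0, "dy": 0, "dz": 0, "rx": 0, "ry": 0, "rz": 0},
])

```text
t: 39.15
tcp_pos: [0.5298, 0.1596, 0.06]
tool_rot: [0.722, 0.692, 0.0, 0.0]
force: [-0.7, -5.0, -13.3]
finger_gap: 0.114
gripper_force: 31.8
```

```bash
python3 - <<'E'
from h import *
a=cams.snapshot('top')[:,:,::-1];b=cams.snapshot('side')[:,:,::-1]
cv2.imwrite('pics/f.png',np.vstack([cv2.resize(a[130:330,100:420],None,fx=1.6,fy=1.6,interpolation=cv2.INTER_CUBIC),cv2.resize(b[140:300,170:490],None,fx=1.6,fy=1.6,interpolation=cv2.INTER_CUBIC)]))
s=sensors.sense();print(s['t'],s['tcp_pos'],s['force'],np.abs(s['qd']).max())
E
```

```text
39.25 [0.52975429 0.15966334 0.05998761] [  0.92694905  -4.36696694 -13.38380439] 0.0013531126261553195
```

View pics/f.png

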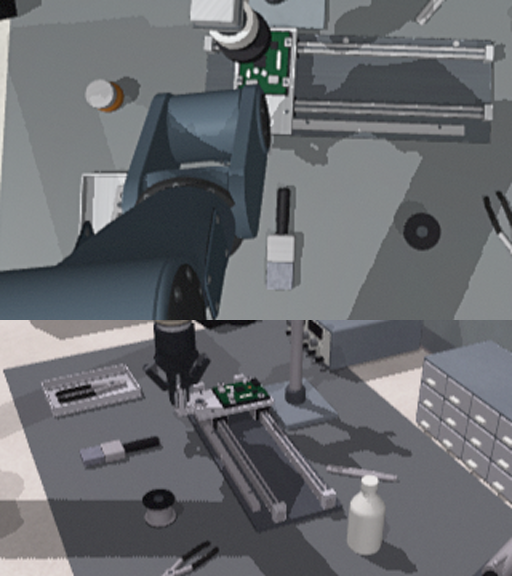

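The cutters are in the tray, the carriage is under the microscope with the tab still gripped, and nothing else has moved. The ball now pushes back slightly (fy about −5 N), so I'll ease back 0.5 mm.

Request:
move_arm([
  {"dx": 0, "dy": -0.01, "dz": 0, "rx": 0, "ry": 0, "rz": 0},
  {"dx": 0, "dy": -0.01, "dz": 0, "rx": 0, "ry": 0, "rz": 0},
  {"dx": 0, "dy": 0, "dz": 0, "rx": 0, "ry": 0, "rz": 0},
  {"dx": 0, "dy": 0, "dz": 0, "rx": 0, "ry": 0, "rz": 0},
  {"dx": 0, "dy": 0, "dz": 0, "rx": 0, "ry": 0, "rz": 0},
  {"dx": 0, "dy": 0, "dz": 0, "rx": 0, "ry": 0, "rz": 0},
  {"dx": 0, "dy": 0, "dz": 0, "rx": 0, "ry": 0, "rz": 0},
  {"dx": 0, "dy": 0, "dz": 0, "rx": 0, "ry": 0, "rz": 0},
  {"dx": 0, "dy": 0, "dz": 0, "rx": 0, "ry": 0, "rz": 0},
  {"dx": 0, "dy": 0, "dz": 0, "rx": 0, "ry": 0, "rz": 0},
])

```text
t: 40.5
tcp_pos: [0.5298, 0.1595, 0.06]
tool_rot: [0.722, 0.692, 0.0, 0.0]
force: [4.8, 0.7, -18.9]
finger_gap: 0.112
gripper_force: 30.9
```

Request:
move_arm([
  {"dx": 0.01, "dy": 0, "dz": -0.01, "rx": 0, "ry": 0, "rz": 0},
  {"dx": 0, "dy": 0, "dz": -0.01, "rx": 0, "ry": 0, "rz": 0},
  {"dx": 0, "dy": 0, "dz": 0, "rx": 0, "ry": 0, "rz": 0},
  {"dx": 0, "dy": 0, "dz": 0, "rx": 0, "ry": 0, "rz": 0},
  {"dx": 0, "dy": 0, "dz": 0, "rx": 0, "ry": 0, "rz": 0},
  {"dx": 0, "dy": 0, "dz": 0, "rx": 0, "ry": 0, "rz": 0},
  {"dx": 0, "dy": 0, "dz": 0, "rx": 0, "ry": 0, "rz": 0},
  {"dx": 0, "dy": 0, "dz": 0, "rx": 0, "ry": 0, "rz": 0},
  {"dx": 0, "dy": 0, "dz": 0, "rx": 0, "ry": 0, "rz": 0},
  {"dx": 0, "dy": 0, "dz": 0, "rx": 0, "ry": 0, "rz": 0},
])

```text
t: 41.75
tcp_pos: [0.5297, 0.1595, 0.06]
tool_rot: [0.722, 0.692, 0.0, 0.0]
force: [0.8, 2.1, -5.4]
finger_gap: 0.116
gripper_force: 32.9
```

Forces are small, the carriage is at rest in the notch and the tab is gripped, so I'll hand it in.

```bash
python3 -c "
from station import order;print(order.sign_off())"
```

```text
the job is handed in; nothing more can be done
None
```

I laid the side cutters flat in the tool tray, then slid the carriage until its ball dropped into the groove; I handed in the job at about 42 s, with the carriage at rest there and the tab still gripped.

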